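Turn the kitchen timer to face you and set its dial to the reminder marker

ROBOT

A 7-joint arm with a two-finger parallel gripper is mounted at the origin on a cart in front of the work surface, level with it; the furniture and walls round the work are solid. World frame = base frame: x ahead of the robot, y to its left, z up, the work surface at z = 0. Lengths are in mm, angles in rad, forces in N, time in s.
With the tool pointing down it reaches from about 425 to 875 mm from the base axis. Payload 9.9 kg.
Tool frame: the origin (TCP) lies on the centre line of the jaws, within the pads' length; the fingertips stand 11 mm ahead of it and the grasp point (between the pads) lies 8 mm behind it; z points along the fingers, y is the direction in which the jaws open and shut (so a half turn about z gives the same grasp; the last joint's range is limited). The gripper opens to 85 mm and grips with 20 to 120 N. Pads are 22 mm wide; open, the fingers measure 114 mm over their backs; the gripper's body (76 mm by 85 mm) begins 54 mm behind the grasp point. The pads swing forward as they close: fully open they stand 13 mm farther back than shut.
Start: joints at [1.264, 0.576, 0.025, 1.437, -0.015, 1.129, -0.057], TCP at [149.153, -658.318, 242.289] pointing down, gripper open.
Joint ranges: [-2.76, 2.76], [-0.34, 2.15], [-1.52, 1.57], [0.19, 2.46], [-1.09, 4.23], [0.17, 1.99], [-2.82, 2.82]. Speed limits (rad/s): [2.22, 2.22, 3.01, 3.01, 3.14, 3.14, 3.14].

INTERFACE

Orientations are given as a unit quaternion [x, y, z, w].
In Python, from cell import arm gives the robot as it stands.
- The arm moves only by the tool carry_out, never from a script. Its argument "moves" is a list of rows, each a list of 7 numbers: the shift along the tool's x, y, z scaled (see below), then the turn, a rotation vector about the tool's x, y, z scaled (see below), then the opening, from 0 (shut) to 1 (fully open). In form: [[dx, dy, dz, ax, ay, az, claw], ...]. A call has exactly 5 rows; each row is the pose to reach, as a shift and turn from the pose measured when the call began, along the tool's axes at that moment, turning the shorter way round; what a row does not reach only later rows make up. The controller multiplies each number of a shift by 250 mm and each number of a turn by 360 degrees. A row lasts 1/12 s, in which the tool goes at most 41.7 mm and 7.16 degrees, less where a joint would pass 70% of its speed; a pose out of reach is approached as far as the arm can. A call with a number of a shift or a turn outside -1 to 1 is refused whole. A call with a gripper value outside its range is refused whole. The fingers move at their own pace and stop on an object; the grip force is fixed at half the most. Time passes only in rows, so rows that repeat a pose let the fingers close, or fill a call up. It gives the time, the measured TCP pose, the force and the opening at its end, in the units of the state.
- arm.get_obs(): the state, without advancing time (a new reading comes with each control period).
- arm.get_image(name): name is "scene" or "top"; returns a dict with "color" (480x640x3 uint8, red, green, blue), "fx", "fy", "cx", "cy" (pixels), "view" (4x4, takes a point from world to camera coordinates). Camera axes: x right, y down, z forward; pixel columns grow to the right and rows downward; lengths in mm; the calibration is good to about 2 mm. A picture is of the moment at which its call begins. There is no depth.
- arm.job_done(): hands the job in, once; it reports no verdict.
The state is a dict: "time_s": time; "q": joint angles; "dq": joint speeds; "tau": joint torques, N m; "eef_pos": TCP position; "orientation": TCP orientation; "force": force on the tool from outside, world axes, zero at the start; "torque": the same for the moment, N m; "width": finger opening in mm.
Only numpy, scipy, OpenCV 4.12 (cv2) and the standard library are available. Lean on these libraries where they do the work, as an engineer would, in place of code of your own. Each camera call takes 0.05 s, during which the arm holds its last target. There are 200 camera calls.

TASK

The wooden kitchen timer has been left facing away: lift it over onto the middle of the cork mat, square with the mat and with its dial towards you, and let go of it. Only then turn its dial until the pointer points at the steel marker on the rim of the face. Do not push on the marker, tip the timer over, or shift the jar, mug and bottle.

Things in the scene. Friction and masses are not known exactly. Their poses are not given: they have to be found in the camera images.
- timer: Loose wedge-shaped wooden kitchen timer, 120 deep (x) x 124 wide (y) x 87 high, plus a handle to 123 mm; 0.8 kg. Origin: centre of its underside; z up, its front (low edge, 28 mm high) faces its own -x. From the front edge the dial face rises at 35 degrees from level to the flat top (87 mm high, x from +24 to +60).
- timer_handle (a point): Middle of the steel carrying-handle bar over the flat top at the back of the timer, at (42, 0, 115) mm in the timer's frame. The bar runs along the timer's y, 88 long, 16 x 16 mm thick, top at 123 mm above the underside; open for 20 mm beneath it, between two posts. Axes as the timer's. The timer's weight hangs near it.
- timer_front (a point): Middle of the timer's lower front edge, (-60, 0, 0) mm in the timer's frame.
- dial_grip (a point): Point on the dial's axis, 30 mm out from the sloping face (the axis leaves it at (-18, 0, 57) mm in the timer's frame). The black bar grip, 54 long, 14 thick, reaches from 8 to 40 mm out, over a round steel skirt 60 mm across. Axes turn with the dial: z = its axis, straight out of the face, 35 degrees from vertical, leaning to the timer's front; x = along the bar to its pointer end.
- dial (a joint): Angle of the dial, 0 to 4.8 rad, growing clockwise as one looks at the face; at 0 the pointer end is straight up the slope. Stiff enough (0.05 N m) to stay where it is left; stops at both ends.
- pointer_tip (a point): Where the dial's pointer points: 42 mm from the axis in the direction of the pointer end, 5 mm out from the face. The pointer end of the bar has a light line on top and a short black finger on the skirt.
- marker_tip (a point): The reminder marker: a steel nub 12 x 7 mm standing 7 mm out of the face outside the dial, on a thin ring round it; this point is 42 mm from the axis, 5 mm out from the face. It coincides with pointer_tip when the dial is rightly set. x points away from the dial's axis, z out of the face. Very stiff.
- marker: The marker with its ring; origin on the dial's axis at the face, x towards the nub, z out of the face.
- mat: Fixed square cork mat, 180 x 180 x 4 mm. Origin: centre of its underside; z up; its -x side is the side towards the robot.
- salt_jar: Bystander: glass jar of preserve with a white lid, 60 mm wide, 100 high; origin at the centre of its underside.
- mug: Bystander: blue stoneware mug with a handle, 84 x 118 x 94 mm; origin at the centre of its underside.
- sauce_bottle: Bystander: sauce bottle with a dark cap, 60 mm wide, 201 high; origin at the centre of its underside.

How it is judged:
By the outcome, as a careful person would: the job done as asked, in the order asked, and still so for the second after the job is handed in, with the robot touching nothing.
It also fails if it takes over 70 s, if anything falls off the work surface, if the arm or the gripper's body presses on something with over 40 N, if the wrist force passes 120 N, or if a joint passes its speed limit or range.

## Working session

There is one attempt and no reset: what is moved stays moved. The work goes in short steps, Python scripts to look and compute and a tool call to move; the robot and the scene stay as the last step left them, time stands still between calls to the robot, and variables do not carry over. Pictures are saved under pics/ and viewed, about 8 in all and at most 12, crops included, and the job is handed in when it is done.

Besides the shell and the picture viewer there is one more tool, called after "Emit:" as name([rows], argument=value, ...), one row to a line, values as JSON. carry_out: Moves the arm, as the interface text tells. Its arguments: {"type":"object","properties":{"moves":{"type":"array","items":{"type":"array","items":{"type":"number"}}}},"required":["moves"]}

```bash
mkdir -p pics; ls; python3 - <<'E'
from cell import arm
import cv2,numpy as np
print(arm.get_obs())
for n in("scene","top"):
    d=arm.get_image(n); cv2.imwrite(f"pics/{n}0.png",d["color"][:,:,::-1]); print(n,d["fx"],d["fy"],d["cx"],d["cy"],np.round(d["view"],4).tolist())
E
```

```text
pics
{'time_s': 0.0, 'q': array([ 1.2641995 ,  0.57652615,  0.02485038,  1.43789386, -0.01499725,
        1.12900067, -0.05649677]), 'dq': array([-9.19681728e-05,  5.25369356e-04, -2.05630774e-04,  5.98249596e-04,
       -4.10612779e-04, -6.81918855e-04,  1.32766414e-03]), 'tau': array([-6.72580991e-04, -7.65775895e+01,  2.25018561e+00, -2.85965824e+01,
        1.52118847e-02,  1.28293681e-02, -3.29304430e-05]), 'eef_pos': array([ 149.05472103, -657.89815528,  241.45179092]), 'orientation': array([ 9.93799418e-01,  1.11184719e-01, -1.36673642e-04, -8.10217137e-04]), 'force': array([-0.19426489,  0.27560138, -0.33431767]), 'torque': array([ 0.0263132,  0.0049663, -0.0078972]), 'width': 85.36974236858904}
scene 498.0555736989031 498.0555736989031 308.4826312744143 235.41134526921996 [[-0.6577, -0.7531, -0.0159, 437.923], [-0.5129, 0.4632, -0.7227, 290.6774], [0.5517, -0.4672, -0.6909, 1041.4627], [0.0, 0.0, 0.0, 1.0]]
top 489.32078153641936 489.32078153641936 317.2642584461358 237.20669737102358 [[0.0108, -0.9999, -0.0011, 125.1684], [-0.9975, -0.0107, -0.0692, 574.5653], [0.0691, 0.0018, -0.9976, 1263.8488], [0.0, 0.0, 0.0, 1.0]]
```

View pics/scene0.png

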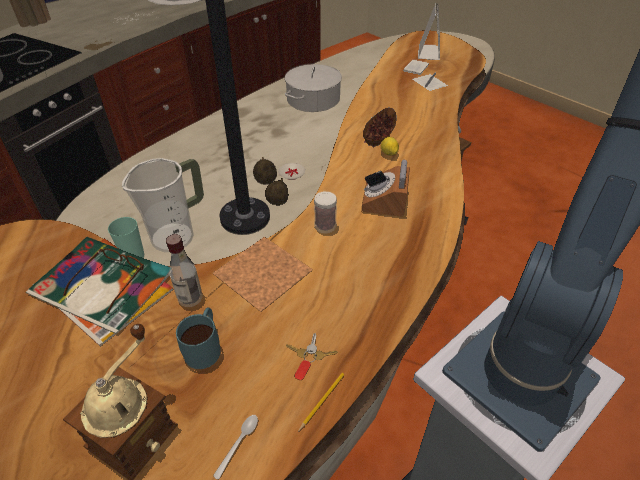

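View pics/top0.png

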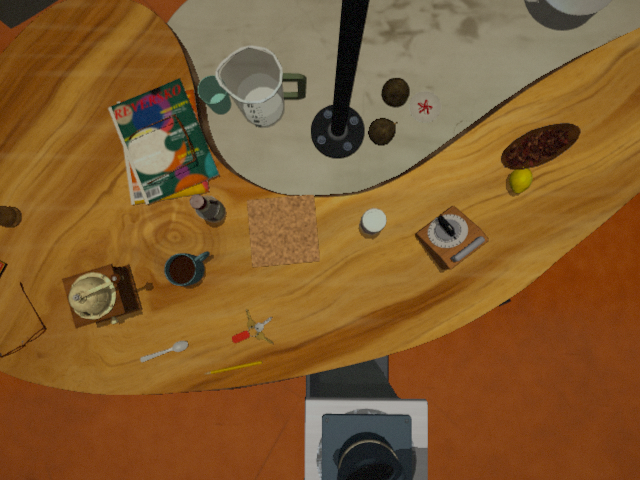

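The timer stands at about (452,238) in the top view, with its handle on the robot's side. The mat is at (284,230), and the jar at (373,220) is between them. I'll make helpers and look at an enlarged crop.

```bash
cat > h.py <<'E'
from cell import arm
import cv2,numpy as np
from scipy.spatial.transform import Rotation as R
def img(n): return arm.get_image(n)
def ray(d,u,v,z):
    """pixel -> world point on plane z"""
    V=d["view"];Rm=V[:3,:3];c=-Rm.T@V[:3,3]
    w=Rm.T@np.array([(u-d["cx"])/d["fx"],(v-d["cy"])/d["fy"],1])
    return c+w*(z-c[2])/w[2]
def proj(d,p):
    q=d["view"][:3,:3]@np.asarray(p,float)+d["view"][:3,3]
    return np.array([d["fx"]*q[0]/q[2]+d["cx"],d["fy"]*q[1]/q[2]+d["cy"]])
def crop(d,x,y,w,h,s): return cv2.resize(d["color"][y:y+h,x:x+w,::-1],None,fx=s,fy=s,interpolation=cv2.INTER_CUBIC)
E
python3 - <<'E'
from h import *
t=img("top");s=img("scene")
a=crop(t,400,190,100,100,4);b=crop(s,340,140,100,100,4)
cv2.imwrite("pics/c1.png",np.hstack([a,b]))
# mat mask: hue/texture
c=cv2.GaussianBlur(t["color"],(5,5),0).astype(int)
for n,(u,v) in dict(mat=(284,230),tab=(335,230),tab2=(284,285),tab3=(240,235)).items(): print(n,c[v,u])
E
```

```text
mat [154 111  63]
tab [158 118  52]
tab2 [153 107  37]
tab3 [150 106  40]
```

View pics/c1.png

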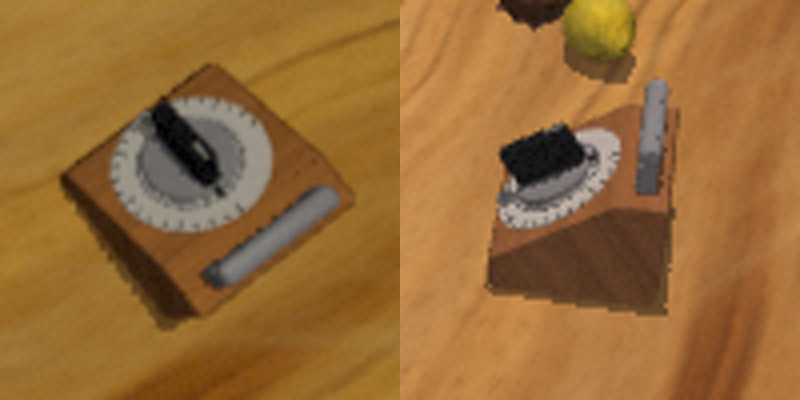

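The crop shows the handle bar from (212,275) to (335,195), the pointer end of the grip with its light line and finger at about (220,190), and what looks like the steel nub at (148,115). Next I'll measure the mat, handle and dial by mask.

```bash
python3 - <<'E'
from h import *
t=img("top");c=t["color"].astype(float)
b=cv2.GaussianBlur(c,(0,0),1.5);r=b[...,2]/b[...,0]
roi=np.zeros(r.shape,np.uint8);roi[180:280,235:335]=1
m=((r>0.37)&(roi>0)).astype(np.uint8)
m=cv2.morphologyEx(cv2.morphologyEx(m,cv2.MORPH_CLOSE,np.ones((7,7))),cv2.MORPH_OPEN,np.ones((15,15)))
cs,_=cv2.findContours(m,cv2.RETR_EXTERNAL,2);k=max(cs,key=cv2.contourArea)
P=np.array([ray(t,*p[0],4)[:2] for p in k],np.float32);print("mat",cv2.minAreaRect(P),len(k))
vis=cv2.drawContours(np.ascontiguousarray(t["color"][...,::-1]),[k],-1,(0,0,255),1)
# handle: low saturation inside small roi
mx=c.max(2);mn=c.min(2);g=((mx-mn<30)&(mx>70)).astype(np.uint8)
z=np.zeros_like(g);cv2.fillPoly(z,[np.array([[450,259],[484,234],[489,240],[456,265]])],1);g*=z
vis[g>0]=(255,255,0)
cs,_=cv2.findContours(g,cv2.RETR_EXTERNAL,2);k=max(cs,key=cv2.contourArea)
P=np.array([ray(t,*p[0],123)[:2] for p in k],np.float32);rr=cv2.minAreaRect(P);print("handle",rr,cv2.boxPoints(rr).tolist())
for n,p in dict(frontL=(416.3,234.5),frontR=(453,206.3)).items(): print(n,ray(t,*p,28))
for n,p in dict(backR=(488.5,240),backL=(448.5,269.5)).items(): print(n,ray(t,*p,87))
print("jar",ray(t,374,220,100),"camS",-np.array(img("scene")["view"])[:3,:3].T@img("scene")["view"][:3,3])
v=vis[170:290,230:500];cv2.imwrite("pics/c2.png",cv2.resize(v,None,fx=2.9,fy=2.9,interpolation=0))
E
```

```text
mat ((614.8024291992188, 200.52969360351562), (224.676025390625, 227.07638549804688), 0.604329526424408) 43
handle ((541.9942626953125, -233.5642547607422), (15.240511894226074, 88.53790283203125), 37.092037200927734) [[509.21734619140625, -202.84808349609375], [562.6143188476562, -273.471923828125], [574.7711791992188, -264.2804260253906], [521.3742065429688, -193.65658569335938]]
frontL [ 582.4657209  -126.85331059   28.        ]
frontR [ 657.52650711 -223.14186586   28.        ]
backR [ 566.13080661 -294.27251519   87.        ]
backL [ 491.92189549 -194.36202192   87.        ]
jar [611.65765538  -8.24016335 100.        ] camS [-137.42267922  681.7157652   936.63920679]
```

View pics/c2.png

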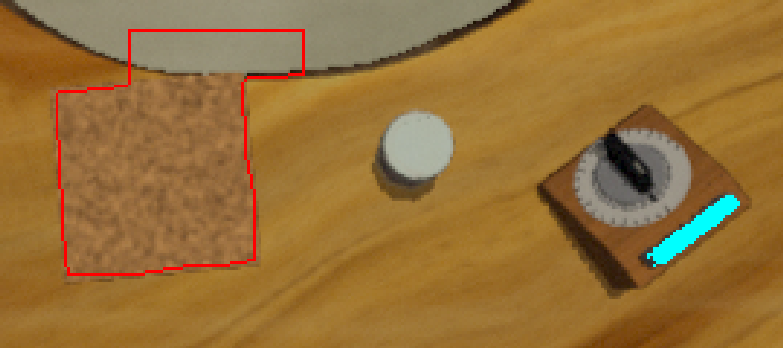

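The handle fit is good. The mat mask leaked onto the pale island behind the table, so I'll redo it with that excluded, and I'll write the move helper at the same time.

```bash
cat >> h.py <<'E'
def Rtool(z,y):
    z=np.array(z,float);z/=np.linalg.norm(z);y=np.array(y,float);y-=z*(y@z);y/=np.linalg.norm(y)
    return np.column_stack([np.cross(y,z),y,z])
def down(yaw): return Rtool([0,0,-1],[np.cos(np.radians(yaw)),np.sin(np.radians(yaw)),0])
def go(p,Rt,o=None):
    """whole move to TCP pose, in units of the moves"""
    o=o or arm.get_obs();R0=R.from_quat(o["orientation"]).as_matrix()
    s=R0.T@(np.array(p,float)-o["eef_pos"])/250
    a=R.from_matrix(R0.T@Rt).as_rotvec()/(2*np.pi)
    print("t",round(o["time_s"],2),"pos",o["eef_pos"].round(1),"move",s.round(4).tolist(),a.round(4).tolist(),"rows",max(np.linalg.norm(s)*6,np.linalg.norm(a)*360/7.16).round(1),"F",o["force"].round(1),"w",round(o["width"],1))
E
python3 - <<'E'
from h import *
t=img("top");c=t["color"].astype(float)
b=cv2.GaussianBlur(c,(0,0),1.5);r=b[...,2]/b[...,0]
m=((r>0.36)&(r<0.55)).astype(np.uint8);roi=np.zeros_like(m);roi[190:275,240:328]=1;m*=roi
m=cv2.morphologyEx(cv2.morphologyEx(m,cv2.MORPH_CLOSE,np.ones((7,7))),cv2.MORPH_OPEN,np.ones((21,21)))
cs,_=cv2.findContours(m,cv2.RETR_EXTERNAL,2);k=max(cs,key=cv2.contourArea)
P=np.array([ray(t,*p[0],4)[:2] for p in k]);
print("mat",cv2.minAreaRect(P.astype(np.float32)))
# side lines
p=k[:,0]
c0=p.mean(0)
F=[ray(t,*q,4)[:2] for q in p]
M=cv2.moments(m,True);print("centroid",ray(t,M['m10']/M['m00'],M['m01']/M['m00'],4),"area",M['m00'])
print(p[np.argsort(np.arctan2(*(p-c0).T))][::3].tolist())
go([542,-233.6,220],down(-142.9))
E
```

```text
mat ((593.7290649414062, 221.42636108398438), (182.42230224609375, 182.0926971435547), 3.2803664207458496)
centroid [591.78735616 222.49340669   4.        ] area 4431.0
[[273, 196], [269, 199], [255, 201], [250, 225], [251, 253], [253, 263], [283, 263], [295, 262], [312, 260], [318, 259], [317, 232], [315, 228], [314, 209]]
t 0.4 pos [ 149.2 -658.2  242.2] move [1.9078, -1.3093, 0.0891] [-0.0, 0.0, 0.1824] rows 13.9 F [ 0.1 -0.4  0.4] w 85.6
```

Emit:
carry_out([
  [0.95,-0.65,0.045,0,0,0.09,1],
  [0.95,-0.65,0.045,0,0,0.09,1],
  [0.95,-0.65,0.045,0,0,0.09,1],
  [0.95,-0.65,0.045,0,0,0.09,1],
  [0.95,-0.65,0.045,0,0,0.09,1],
])

```text
time_s: 0.82
eef_pos: [291.7, -504.2, 234.1]
orientation: [0.985, -0.174, 0.0, -0.0]
force: [1.3, -0.2, -0.7]
width: 85.4
```

```bash
python3 - <<'E'
from h import *
go([542,-233.6,220],down(-142.9))
t=img("top");v=np.ascontiguousarray(t["color"][...,::-1])
S=8;cr=cv2.resize(v[185:275,240:330],None,fx=6.5,fy=6.5,interpolation=cv2.INTER_CUBIC)
for yaw,col in((3.3,(0,0,255)),):
    a=np.radians(yaw);ex=np.array([np.cos(a),np.sin(a)]);ey=np.array([-ex[1],ex[0]])
    q=[proj(t,np.append(np.array([593,221.5])+90*(i*ex+j*ey),4)) for i,j in((1,1),(1,-1),(-1,-1),(-1,1))]
    print(np.round(q,1).tolist())
    cv2.polylines(cr,[np.int32((np.array(q)-[240,185]+.5)*6.5)],True,col,1)
cv2.imwrite("pics/c3.png",cr)
E
```

```text
t 0.82 pos [ 291.7 -504.2  234.1] move [0.5691, -1.36, 0.0569] [-0.0, -0.0, 0.0912] rows 8.9 F [ 1.3 -0.2 -0.7] w 85.4
[[248.4, 197.9], [315.7, 194.7], [318.8, 262.1], [250.9, 265.3]]
```

View pics/c3.png

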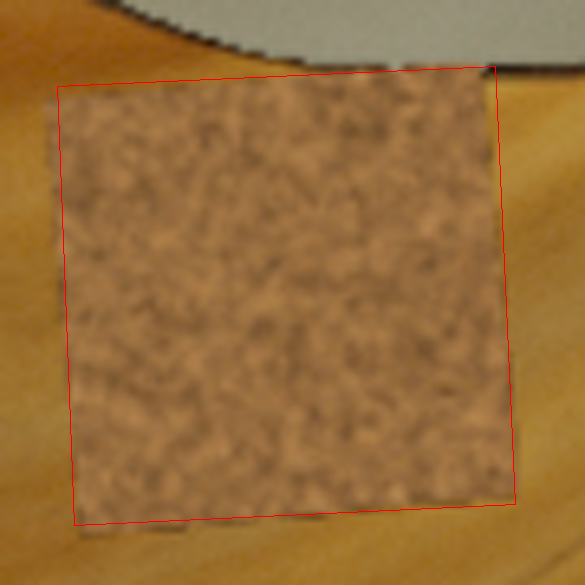

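The red rectangle fits to a few pixels. The mat's own corners in the crop are about TL(47,95), TR(484,68), BR(515,502), BL(79,531), so the mat is turned slightly more. I'll compute it from those.

```bash
python3 - <<'E'
from h import *
t=img("top")
q=[ray(t,x/6.5+239.5,y/6.5+184.5,4)[:2] for x,y in((47,95),(484,68),(515,502),(79,531))]
print(np.round(q,1),np.mean(q,0),cv2.minAreaRect(np.float32(q)))
TL,TR,BR,BL=q
for v in(TL-BL,TR-BR): print(np.degrees(np.arctan2(v[1],v[0])),np.linalg.norm(v))
for v in(TL-TR,BL-BR): print(np.degrees(np.arctan2(v[1],v[0]))-90,np.linalg.norm(v))
E
```

```text
[[674.3 320.8]
 [687.4 141.4]
 [509.3 126.8]
 [495.6 304.1]] [591.61890918 223.27546239] ((591.7706298828125, 223.8029327392578), (179.4590301513672, 180.7942657470703), 4.416112422943115)
5.349619897021565 179.48288025310296
4.6942086220166885 178.69346395564412
4.171653473468282 179.92856194027874
4.416117605014108 177.87009874823855
```

Emit:
carry_out([
  [0.569,-1.0,0.05,0,0,0.0912,1],
  [0.569,-1.0,0.05,0,0,0.0912,1],
  [0.569,-1.0,0.05,0,0,0.0912,1],
  [0.569,-1.0,0.05,0,0,0.0912,1],
  [0.569,-1.0,0.05,0,0,0.0912,1],
])

```text
time_s: 1.33
eef_pos: [448.6, -367.4, 226.3]
orientation: [0.897, -0.441, 0.001, -0.002]
force: [0.7, -1.2, -1.0]
width: 85.2
```

```bash
python3 - <<'E'
from h import *
go([542,-233.6,200],down(-142.9))
E
```

```text
t 1.33 pos [ 448.6 -367.4  226.3] move [-0.1957, -0.6219, 0.1084] [-0.0008, 0.0001, 0.0015] rows 4.0 F [ 0.7 -1.2 -1. ] w 85.2
```

Emit:
carry_out([
  [-0.196,-0.622,0.1,-0.0008,0,0.0015,1],
  [-0.196,-0.622,0.1,-0.0008,0,0.0015,1],
  [-0.196,-0.622,0.1,-0.0008,0,0.0015,1],
  [-0.196,-0.622,0.1,-0.0008,0,0.0015,1],
  [-0.196,-0.622,0.1,-0.0008,0,0.0015,1],
])

```text
time_s: 1.75
eef_pos: [547.2, -223.7, 200.5]
orientation: [0.898, -0.44, -0.001, -0.003]
force: [1.0, 1.0, 0.6]
width: 85.4
```

```bash
python3 - <<'E'
from h import *
go([542,-233.6,107],down(-142.9))
E
```

```text
t 1.75 pos [ 547.2 -223.7  200.5] move [0.0201, 0.0423, 0.3737] [-0.0006, 0.0007, 0.002] rows 2.3 F [1.  1.  0.6] w 85.4
```

Emit:
carry_out([
  [0.02,0.042,0,0,0.0007,0.002,0.5],
  [0.02,0.042,0,0,0.0007,0.002,0.5],
  [0.02,0.042,0.1,0,0.0007,0.002,0.5],
  [0.02,0.042,0.2,0,0.0007,0.002,0.5],
  [0.02,0.042,0.28,0,0.0007,0.002,0.5],
])

```text
time_s: 2.17
eef_pos: [540.7, -235.9, 129.7]
orientation: [0.895, -0.447, 0.001, -0.001]
force: [0.2, 0.1, -0.8]
width: 42.8
```

```bash
python3 - <<'E'
from h import *
go([542,-233.6,107],down(-142.9))
t=img("top");s=img("scene")
cv2.imwrite("pics/c4.png",np.hstack([crop(t,400,180,100,100,4),crop(s,340,120,100,100,4)]))
E
```

```text
t 2.17 pos [ 540.7 -235.9  129.7] move [-0.0044, -0.0092, 0.0909] [-0.0006, -0.0001, -0.0005] rows 0.5 F [ 0.2  0.1 -0.8] w 42.8
```

View pics/c4.png

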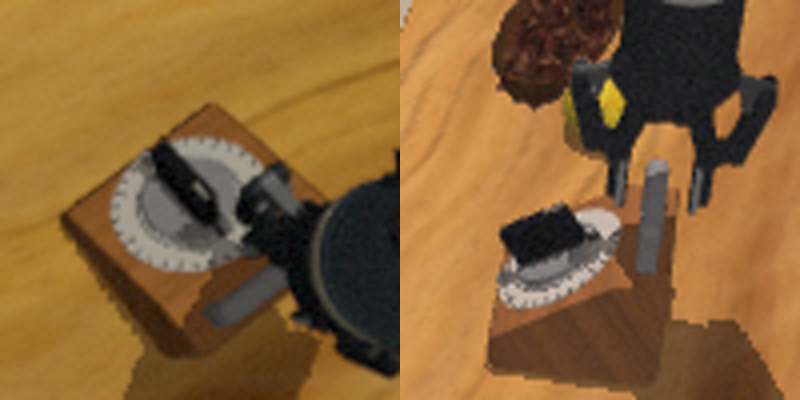

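The fingers straddle the bar near its middle: in the scene view they are at (615,190) and (695,195), with the bar at (655,170). I'll go down and close.

Emit:
carry_out([
  [-0.004,-0.009,0.091,-0.0006,0,-0.0005,0.5],
  [-0.004,-0.009,0.091,-0.0006,0,-0.0005,0.5],
  [-0.004,-0.009,0.091,-0.0006,0,-0.0005,0],
  [-0.004,-0.009,0.091,-0.0006,0,-0.0005,0],
  [-0.004,-0.009,0.091,-0.0006,0,-0.0005,0],
])

```text
time_s: 2.68
eef_pos: [540.9, -233.7, 107.0]
orientation: [0.895, -0.446, -0.001, 0.001]
force: [-1.7, -1.2, 4.0]
width: 14.6
```

```bash
python3 - <<'E'
from h import *
go([542,-233.6,107],down(-142.9)); print(arm.get_obs()["torque"])
E
```

```text
t 2.68 pos [ 540.9 -233.7  107. ] move [0.0023, -0.004, -0.0] [0.0004, 0.0003, -0.0001] rows 0.0 F [-1.7 -1.2  4. ] w 14.6
[-0.2110941   0.16314657 -0.05276358]
```

Gripped. I'll lift slowly to z≈260.

Emit:
carry_out([
  [0,0,0,0,0,0,0],
  [0,0,-0.05,0,0,0,0],
  [0,0,-0.15,0,0,0,0],
  [0,0,-0.27,0,0,0,0],
  [0,0,-0.4,0,0,0,0],
])

```text
time_s: 3.1
eef_pos: [540.0, -233.2, 207.4]
orientation: [0.895, -0.446, -0.003, 0.001]
force: [-0.4, -0.7, -7.4]
width: 14.8
```

Emit:
carry_out([
  [0,0,-0.1,0,0,0,0],
  [0,0,-0.2,0,0,0,0],
  [0,0,-0.25,0,0,0,0],
  [0,0,-0.25,0,0,0,0],
  [0,0,-0.25,0,0,0,0],
])

```text
time_s: 3.52
eef_pos: [540.0, -233.2, 270.0]
orientation: [0.895, -0.446, -0.003, 0.001]
force: [-1.2, -0.1, -6.8]
width: 14.6
```

```bash
python3 - <<'E'
from h import *
a=np.radians(4.6)
H=np.array([591.6+42*np.cos(a),223.3+42*np.sin(a)]);print(H)
go([460,-60,270],down(-80))
go([*H,270],down(4.6)); print(arm.get_obs()["torque"],arm.get_obs()["q"].round(2))
t=img("top");s=img("scene")
cv2.imwrite("pics/c5.png",np.hstack([crop(t,380,150,130,130,3),crop(s,330,70,130,130,3)]))
E
```

```text
[633.4647129  226.66835482]
t 3.52 pos [ 540.  -233.2  270. ] move [-0.7456, -0.1622, 0.0026] [0.0001, 0.0009, -0.1748] rows 8.8 F [-1.2 -0.1 -6.8] w 14.6
t 3.52 pos [ 540.  -233.2  270. ] move [-1.2422, -1.407, 0.0002] [-0.0007, 0.001, -0.4098] rows 20.6 F [-1.2 -0.1 -6.8] w 14.6
[-0.05430326  0.11644411 -0.02339314] [ 0.13  0.44  0.3   1.64 -0.14  1.09 -2.03]
```

View pics/c5.png

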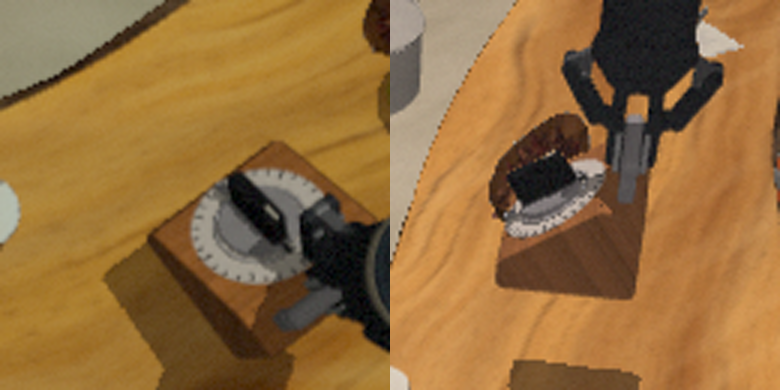

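The timer hangs level, with its underside about 160 mm up. I'll carry it over and turn it on the way.

Emit:
carry_out([
  [-0.05,-0.05,0,0,0,-0.015,0],
  [-0.1,-0.11,0,0,0,-0.033,0],
  [-0.16,-0.18,0,0,0,-0.051,0],
  [-0.22,-0.25,0,0,0,-0.069,0],
  [-0.28,-0.32,0,0,0,-0.087,0],
])

```text
time_s: 4.03
eef_pos: [560.4, -127.6, 266.8]
orientation: [0.983, -0.185, -0.006, -0.0]
force: [0.4, -0.5, -7.3]
width: 14.7
```

```bash
python3 - <<'E'
from h import *
go([633.5,226.7,270],down(4.6)); print(arm.get_obs()["q"].round(2))
E
```

```text
t 4.03 pos [ 560.4 -127.6  266.8] move [-0.2424, -1.4264, -0.0124] [-0.0017, 0.0014, -0.3219] rows 16.2 F [ 0.4 -0.5 -7.3] w 14.7
[ 0.05  0.41  0.14  1.67 -0.06  1.08 -1.74]
```

Emit:
carry_out([
  [-0.015,-0.09,-0.003,0,0,-0.019,0],
  [-0.03,-0.18,-0.006,0,0,-0.038,0],
  [-0.045,-0.27,-0.009,0,0,-0.057,0],
  [-0.06,-0.36,-0.012,0,0,-0.077,0],
  [-0.075,-0.45,-0.012,-0.001,0.001,-0.096,0],
])

```text
time_s: 4.45
eef_pos: [583.3, -15.2, 268.2]
orientation: [0.993, 0.118, -0.004, 0.001]
force: [0.1, 0.2, -6.3]
width: 15.1
```

```bash
python3 - <<'E'
from h import *
go([633.5,226.7,270],down(4.6)); print(arm.get_obs()["q"].round(2))
E
```

```text
t 4.45 pos [583.3 -15.2 268.2] move [0.4226, -0.8933, -0.0129] [-0.0008, 0.0014, -0.225] rows 11.3 F [ 0.1  0.2 -6.3] w 15.1
[-0.03  0.42 -0.03  1.64  0.02  1.09 -1.41]
```

Emit:
carry_out([
  [0.035,-0.075,-0.003,0,0,-0.019,0],
  [0.07,-0.15,-0.005,0,0,-0.038,0],
  [0.105,-0.22,-0.008,0,0,-0.057,0],
  [0.14,-0.3,-0.01,0,0,-0.077,0],
  [0.18,-0.38,-0.012,-0.0008,0.0014,-0.096,0],
])

```text
time_s: 4.87
eef_pos: [604.1, 88.2, 268.6]
orientation: [0.912, 0.411, -0.002, 0.002]
force: [0.4, -0.1, -6.4]
width: 15.2
```

```bash
python3 - <<'E'
from h import *
go([633.5,226.7,270],down(4.6)); print(arm.get_obs()["q"].round(2))
E
```

```text
t 4.87 pos [604.1  88.2 268.6] move [0.4926, -0.2793, -0.0082] [-0.0, 0.0008, -0.1281] rows 6.4 F [ 0.4 -0.1 -6.4] w 15.2
[-0.1   0.46 -0.2   1.57  0.1   1.12 -1.04]
```

Emit:
carry_out([
  [0.08,-0.045,0,0,0,-0.019,0],
  [0.17,-0.095,0,0,0,-0.038,0],
  [0.26,-0.145,-0.004,0,0,-0.057,0],
  [0.35,-0.2,-0.006,0,0,-0.077,0],
  [0.43,-0.245,-0.008,0,0.0008,-0.096,0],
])

```text
time_s: 5.28
eef_pos: [628.9, 211.2, 268.0]
orientation: [0.746, 0.666, -0.001, -0.001]
force: [-0.1, -0.0, -6.8]
width: 15.2
```

```bash
python3 - <<'E'
from h import *
go([633.5,226.7,200],down(4.6)); print(arm.get_obs()["q"].round(2))
E
```

```text
t 5.28 pos [628.9 211.2 268. ] move [0.064, 0.0122, 0.2718] [-0.0005, 0.0, -0.031] rows 1.7 F [-0.1 -0.  -6.8] w 15.2
[-0.19  0.56 -0.36  1.42  0.2   1.2  -0.68]
```

Emit:
carry_out([
  [0.03,0.006,0,0,0,-0.015,0],
  [0.064,0.012,0.1,0,0,-0.031,0],
  [0.064,0.012,0.25,-0.0005,0,-0.031,0],
  [0.064,0.012,0.4,-0.0005,0,-0.031,0],
  [0.064,0.012,0.49,-0.0005,0,-0.031,0],
])

```text
time_s: 5.7
eef_pos: [630.7, 225.5, 139.5]
orientation: [0.678, 0.735, -0.003, -0.002]
force: [-0.3, -0.8, -7.9]
width: 15.1
```

```bash
python3 - <<'E'
from h import *
go([633.5,226.7,111],down(4.6))
t=img("top");s=img("scene")
cv2.imwrite("pics/c6.png",np.hstack([crop(t,235,165,110,110,3.6),crop(s,200,200,130,130,3.046)[:396,:396]]))
E
```

```text
t 5.7 pos [630.7 225.5 139.5] move [0.0043, 0.0124, 0.1141] [-0.0011, 0.0003, 0.0001] rows 0.7 F [-0.3 -0.8 -7.9] w 15.1
```

View pics/c6.png

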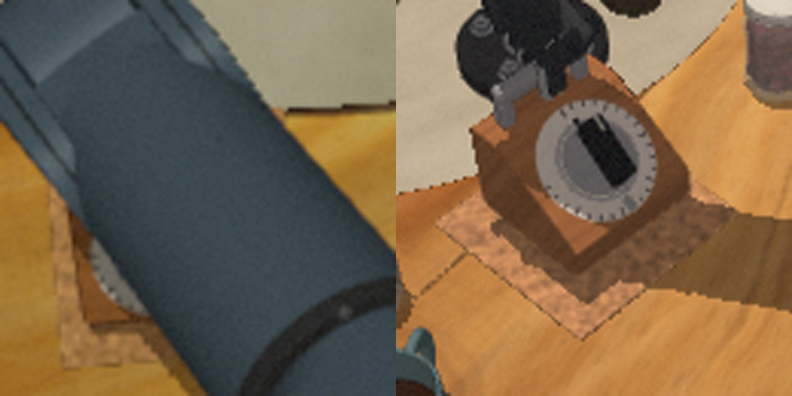

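The timer is over the mat, dial towards the robot, and still level. The marker nub shows at about (630,203) in the scene crop. I'll lower it and let go.

Emit:
carry_out([
  [0.002,0.008,0.03,-0.001,0,0,0],
  [0.004,0.012,0.06,-0.001,0,0,0],
  [0.004,0.012,0.085,-0.001,0,0,0],
  [0.004,0.012,0.1,-0.001,0,0,0],
  [0.004,0.012,0.107,-0.001,0,0,0],
])

```text
time_s: 6.22
eef_pos: [632.6, 225.9, 112.3]
orientation: [0.678, 0.735, -0.003, -0.0]
force: [-0.0, 0.5, -6.4]
width: 14.9
```

```bash
python3 - <<'E'
from h import *
go([633.5,226.7,111],down(4.6))
E
```

```text
t 6.22 pos [632.6 225.9 112.3] move [0.0031, 0.0038, 0.0052] [-0.0006, 0.0006, 0.0001] rows 0.0 F [-0.   0.5 -6.4] w 14.9
```

Not in contact yet, so I'll lower a little more.

Emit:
carry_out([
  [0.003,0.004,0.004,-0.0006,0.0006,0,0],
  [0.003,0.004,0.006,-0.0006,0.0006,0,0],
  [0.003,0.004,0.008,-0.0006,0.0006,0,0],
  [0.003,0.004,0.01,-0.0006,0.0006,0,0],
  [0.003,0.004,0.01,-0.0006,0.0006,0,0],
])

```text
time_s: 6.63
eef_pos: [634.1, 227.1, 110.5]
orientation: [0.678, 0.735, 0.001, 0.0]
force: [1.1, -0.2, -4.2]
width: 15.0
```

```bash
python3 - <<'E'
from h import *
go([633.5,226.7,111],down(4.6))
E
```

```text
t 6.63 pos [634.1 227.1 110.5] move [-0.0012, -0.0027, -0.0021] [0.0002, -0.0001, 0.0001] rows 0.0 F [ 1.1 -0.2 -4.2] w 15.0
```

Contact is starting, as the force has dropped from −6.8 to −4.2 N. A last small step, then I'll open part-way.

Emit:
carry_out([
  [0,0,0.004,0,0,0,0],
  [0,0,0.004,0,0,0,0],
  [0,0,0.004,0,0,0,0.5],
  [0,0,0.004,0,0,0,0.5],
  [0,0,0.004,0,0,0,0.5],
])

```text
time_s: 7.05
eef_pos: [634.3, 227.2, 109.8]
orientation: [0.678, 0.735, 0.001, 0.0]
force: [0.2, 0.1, -0.1]
width: 42.8
```

Emit:
carry_out([
  [0,0,-0.05,0,0,0,0.5],
  [0,0,-0.15,0,0,0,0.5],
  [0,0,-0.3,0,0,0,0.5],
  [0,0,-0.45,0,0,0,0.5],
  [0,0,-0.6,0,0,0,0.5],
])

```text
time_s: 7.47
eef_pos: [633.7, 227.0, 262.6]
orientation: [0.678, 0.735, 0.001, 0.0]
force: [2.4, 0.3, -0.2]
width: 43.1
```

```bash
python3 - <<'E'
from h import *
go([480,230,300],down(4.6))
go([430,100,330],down(4.6))
E
```

```text
t 7.47 pos [633.7 227.  262.6] move [0.062, -0.6114, -0.1507] [0.0003, -0.0003, 0.0001] rows 3.8 F [ 2.4  0.3 -0.2] w 43.1
t 7.47 pos [633.7 227.  262.6] move [-0.4399, -0.8526, -0.272] [0.0003, -0.0003, 0.0001] rows 6.0 F [ 2.4  0.3 -0.2] w 43.1
```

Emit:
carry_out([
  [-0.6,-0.6,-0.2,0,0,0,0.5],
  [-0.6,-0.6,-0.2,0,0,0,0.5],
  [-0.6,-0.6,-0.2,0,0,0,0.5],
  [-0.6,-0.6,-0.2,0,0,0,0.5],
  [-0.6,-0.6,-0.2,0,0,0,0.5],
])

```text
time_s: 7.88
eef_pos: [501.3, 71.9, 311.0]
orientation: [0.678, 0.735, 0.002, 0.001]
force: [0.9, -1.3, 0.4]
width: 43.0
```

Emit:
carry_out([
  [-0.6,0,0,0,0,0,0.5],
  [-0.6,0,0,0,0,0,0.5],
  [-0.6,0,0,0,0,0,0.5],
  [-0.6,0,0,0,0,0,0.5],
  [-0.6,0,0,0,0,0,0.5],
])

```text
time_s: 8.3
eef_pos: [513.1, -84.6, 311.6]
orientation: [0.681, 0.732, 0.001, 0.002]
force: [0.5, -0.1, -0.7]
width: 42.6
```

```bash
python3 - <<'E'
from h import *
go([480,230,300],down(4.6))
t=img("top");s=img("scene")
cv2.imwrite("pics/t7.png",t["color"][...,::-1]);cv2.imwrite("pics/s7.png",s["color"][...,::-1])
cv2.imwrite("pics/c7.png",np.hstack([crop(t,240,180,90,90,4.4),crop(s,215,190,90,90,4.4)]))
E
```

```text
t 8.3 pos [513.1 -84.6 311.6] move [1.2646, -0.0412, 0.0442] [0.0006, 0.0003, -0.0012] rows 7.6 F [ 0.5 -0.1 -0.7] w 42.6
```

View pics/c7.png

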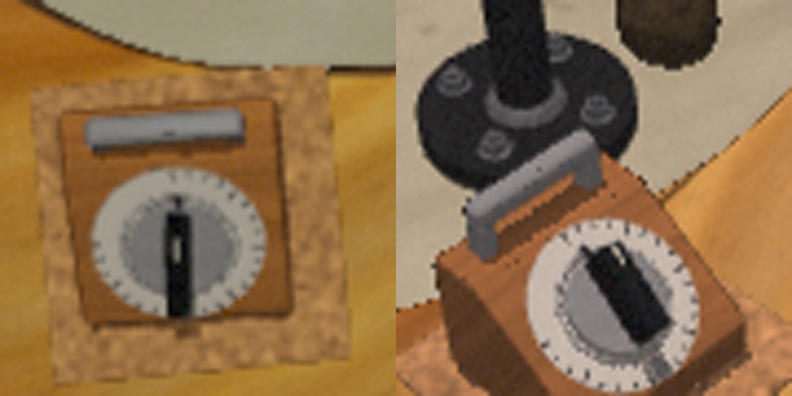

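The timer is released, upright and on the mat. The grip points nearly straight up the slope, and the marker nub is low on the rim, at about (655,368) in the scene half and (185,330) in the top half. I'll measure the timer pose against the mat and enlarge the dial.

```bash
cat >> h.py <<'E'
def face(pos,yaw):
    """axis foot, up-slope, right (as seen), out"""
    a=np.radians(yaw);Rz=R.from_euler('z',a).as_matrix();th=np.radians(35)
    n=Rz@[-np.sin(th),0,np.cos(th)];e=Rz@[np.cos(th),0,np.sin(th)]
    return np.array(pos)+Rz@[-18,0,57],e,np.cross(e,n),n
def onface(d,u,v,F,h):
    V=d["view"];Rm=V[:3,:3];c=-Rm.T@V[:3,3];w=Rm.T@np.array([(u-d["cx"])/d["fx"],(v-d["cy"])/d["fy"],1])
    f,e,r,n=F;p=c+w*((f+h*n-c)@n)/(w@n)-f
    return np.array([p@e,p@r]) ,np.degrees(np.arctan2(p@r,p@e)),np.hypot(p@e,p@r)
E
python3 - <<'E'
from h import *
t=img("top");s=img("scene")
c=t["color"].astype(float);mx=c.max(2);mn=c.min(2);g=((mx-mn<30)&(mx>60)).astype(np.uint8)
z=np.zeros_like(g);z[203:216,256:298]=1;g*=z
cs,_=cv2.findContours(g,cv2.RETR_EXTERNAL,2);k=max(cs,key=cv2.contourArea)
P=np.float32([ray(t,*p[0],127)[:2] for p in k]);rr=cv2.minAreaRect(P);print("handle",rr)
u=lambda x,y:(240+x/4.4-.5,180+y/4.4-.5)
fl=ray(t,*u(88,325),32);fr=ray(t,*u(290,312),32);print("front",fl,fr,(fl+fr)/2,np.degrees(np.arctan2(*(fl-fr)[1::-1]))) 
bl=ray(t,*u(62,110),91);br=ray(t,*u(275,99),91);print("back",bl,br,(bl+br)/2)
for pos,yaw in(((591.6,223.3,4),4.6),):
  F=face(pos,yaw)
  for d,n in((t,"top"),(s,"scene")): print(n,"foot",proj(d,F[0]),"marker at180",proj(d,F[0]-42*F[1]+5*F[3]),"grip",proj(d,F[0]+40*F[3]))
cv2.imwrite("pics/c8.png",np.hstack([crop(t,256,213,48,48,8.3),crop(s,240,235,48,48,8.3)]))
E
```

```text
handle ((633.24658203125, 230.12066650390625), (16.05613136291504, 84.9314956665039), 4.5783891677856445)
front [528.75801227 280.64037237  32.        ] [537.69846026 161.67907358  32.        ] [533.22823627 221.15972298  32.        ] 94.29794205017751
back [648.20585597 290.60352812  91.        ] [655.75404699 170.14747789  91.        ] [651.97995148 230.37550301  91.        ]
top foot [281.61084568 235.52657164] marker at180 [283.11601833 250.48659485] grip [281.23077373 243.80432402]
scene foot [264.34010532 258.06187634] marker at180 [275.29152012 271.41739946] grip [269.77724448 253.30870566]
```

View pics/c8.png

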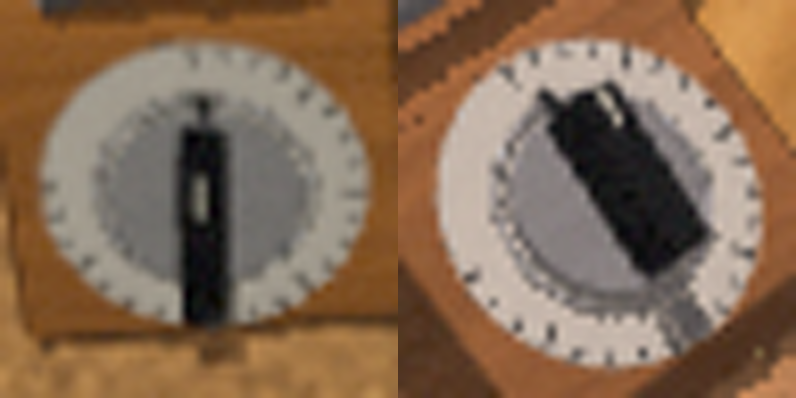

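```bash
cat > a.py <<'E'
from h import *
t=img("top");s=img("scene")
ut=lambda x,y:(256+x/8.3-.5,213+y/8.3-.5); us=lambda x,y:(240+(x-398)/8.3-.5,235+y/8.3-.5)
# skirt/white ring ellipse fits to check the axis: white disc in scene
F=face((592,225.5,4),4.5)
for nm,d,u,pts in(("top",t,ut,dict(finger=(203,105,4),barlow=(205,322,40),barhigh=(205,130,40),ring_l=(40,185,0),ring_r=(370,185,0),ring_t=(200,40,0))),
  ("scene",s,us,dict(nub=(690,318,6),nub_out=(700,335,6),nub_in=(677,303,6),finger=(546,98,4),ring_l=(437,195,0),ring_r=(763,205,0),ring_t=(590,38,0),ring_b=(610,367,0),bar_A=(549,125,40),bar_B=(612,85,40),bar_C=(714,235,40),bar_D=(653,278,40)))):
  for n,(x,y,h) in pts.items(): 
    p,a,r=onface(d,*u(x,y),F,h); print(nm,n,p.round(1),round(a,1),round(r,1))
E
python3 a.py
```

```text
top finger [32.1  1.2] 2.1 32.1
top barlow [-22.3  -2.4] -173.8 22.5
top barhigh [43.9  3.9] 5.1 44.1
top ring_l [  5.7 -51.3] -83.6 51.6
top ring_r [-2.2 49.1] 92.5 49.1
top ring_t [52.2  2.1] 2.3 52.2
scene nub [-44.3  -1.6] -178.0 44.3
scene nub_out [-50.   -2.2] -177.5 50.1
scene nub_in [-38.6  -2.1] -176.9 38.6
scene finger [32.6  4. ] 7.0 32.8
scene ring_l [ 27.5 -40.2] -55.6 48.7
scene ring_r [-30.1  42.4] 125.4 52.0
scene ring_t [40.2 29.1] 35.9 49.6
scene ring_b [-42.  -28.4] -145.9 50.7
scene bar_A [ 23.1 -17.1] -36.5 28.7
scene bar_B [22.3  6.2] 15.6 23.2
scene bar_C [-29.5   4.1] 172.2 29.8
scene bar_D [-29.2 -19.3] -146.6 35.0
```

The marker is at about 183° clockwise and the pointer at about 5°, so the dial needs about 178° in one clockwise sweep. I'll plan the tilted approach.

```bash
cat >> h.py <<'E'
F=face((592,225.5,4),4.5)
def grip(phi,h):
    f,e,r,n=F;p=np.radians(phi)
    return f+h*n, Rtool(-n,-(-np.sin(p)*e+np.cos(p)*r))
E
python3 - <<'E'
from h import *
go(*grip(5,110));print(grip(5,110)[0],arm.get_obs()["q"].round(2))
E
```

```text
t 8.6 pos [513.5 -75.9 311.1] move [1.1756, 0.0871, 0.6426] [-0.0776, -0.0719, -0.2275] rows 12.6 F [ 0.  -0.3  0.2] w 42.7
[511.15657591 219.13748454 151.10672487] [ 0.33  0.3  -0.37  1.73  0.11  1.14  0.01]
```

Emit:
carry_out([
  [0.14,0.01,0.04,-0.006,-0.006,-0.018,0.5],
  [0.29,0.01,0.08,-0.012,-0.011,-0.036,0.5],
  [0.44,0.02,0.12,-0.018,-0.017,-0.054,0.5],
  [0.58,0.02,0.16,-0.024,-0.022,-0.072,0.5],
  [0.7,0.03,0.2,-0.03,-0.028,-0.088,0.5],
])

```text
time_s: 9.02
eef_pos: [505.5, 103.4, 261.8]
orientation: [0.441, 0.888, 0.013, 0.129]
force: [0.6, -1.1, 0.1]
width: 43.1
```

```bash
python3 - <<'E'
from h import *
go(*grip(5,110));print(arm.get_obs()["q"].round(2))
E
```

```text
t 9.02 pos [505.5 103.4 261.8] move [0.4473, 0.2398, 0.3913] [-0.0468, -0.0438, -0.1381] rows 7.7 F [ 0.6 -1.1  0.1] w 43.1
[-0.01  0.25 -0.51  1.99  0.44  0.81 -0.14]
```

Emit:
carry_out([
  [0.08,0.045,0.06,-0.009,-0.0085,-0.027,0.5],
  [0.16,0.085,0.12,-0.017,-0.016,-0.05,0.5],
  [0.24,0.13,0.18,-0.024,-0.023,-0.073,0.5],
  [0.31,0.165,0.25,-0.03,-0.028,-0.09,0.5],
  [0.38,0.2,0.31,-0.035,-0.033,-0.105,0.5],
])

```text
time_s: 9.43
eef_pos: [507.1, 202.1, 174.7]
orientation: [0.17, 0.955, 0.021, 0.241]
force: [0.8, -0.8, -0.9]
width: 42.8
```

```bash
python3 - <<'E'
from h import *
go(*grip(5,110));print(arm.get_obs()["q"].round(2))
E
```

```text
t 9.43 pos [507.1 202.1 174.7] move [0.0522, 0.0576, 0.088] [-0.0172, -0.0168, -0.0507] rows 2.8 F [ 0.8 -0.8 -0.9] w 42.8
[-0.37  0.36 -0.4   2.24  1.21  0.53 -0.58]
```

Emit:
carry_out([
  [0.02,0.02,0.03,-0.006,-0.006,-0.017,0.5],
  [0.04,0.04,0.06,-0.012,-0.012,-0.034,0.5],
  [0.052,0.058,0.088,-0.0172,-0.0168,-0.0507,0.5],
  [0.052,0.058,0.088,-0.0172,-0.0168,-0.0507,0.5],
  [0.052,0.058,0.088,-0.0172,-0.0168,-0.0507,0.5],
])

```text
time_s: 9.85
eef_pos: [509.7, 220.4, 150.1]
orientation: [0.001, 0.954, 0.025, 0.299]
force: [-0.3, -0.4, -0.0]
width: 43.2
```

```bash
python3 - <<'E'
from h import *
go(*grip(5,110));print(arm.get_obs()["q"].round(2));go(*grip(5,24))
E
```

```text
t 9.85 pos [509.7 220.4 150.1] move [-0.007, -0.0049, -0.0002] [0.0004, -0.0002, 0.0009] rows 0.1 F [-0.3 -0.4 -0. ] w 43.2
[-0.41  0.43 -0.4   2.37  1.84  0.54 -0.91]
t 9.85 pos [509.7 220.4 150.1] move [-0.0075, -0.0056, 0.3438] [0.0004, -0.0002, 0.0009] rows 2.1 F [-0.3 -0.4 -0. ] w 43.2
```

Emit:
carry_out([
  [-0.007,-0.005,0.08,0.0004,0,0.0009,0.5],
  [-0.007,-0.005,0.16,0.0004,0,0.0009,0.5],
  [-0.007,-0.005,0.23,0.0004,0,0.0009,0.5],
  [-0.007,-0.005,0.23,0.0004,0,0.0009,0.5],
  [-0.007,-0.005,0.23,0.0004,0,0.0009,0.5],
])

```text
time_s: 10.27
eef_pos: [543.8, 222.0, 103.7]
orientation: [0.005, 0.954, 0.025, 0.298]
force: [-0.4, -0.8, -0.5]
width: 42.6
```

```bash
python3 - <<'E'
from h import *
go(*grip(5,24));print(arm.get_obs()["q"].round(2))
t=img("top");s=img("scene")
cv2.imwrite("pics/c9.png",np.hstack([crop(t,245,195,66,66,6),crop(s,225,200,66,66,6)]))
E
```

```text
t 10.27 pos [543.8 222.  103.7] move [-0.002, -0.001, 0.1134] [-0.0002, -0.0004, -0.0002] rows 0.7 F [-0.4 -0.8 -0.5] w 42.6
[-0.36  0.56 -0.43  2.34  2.    0.6  -1.03]
```

View pics/c9.png

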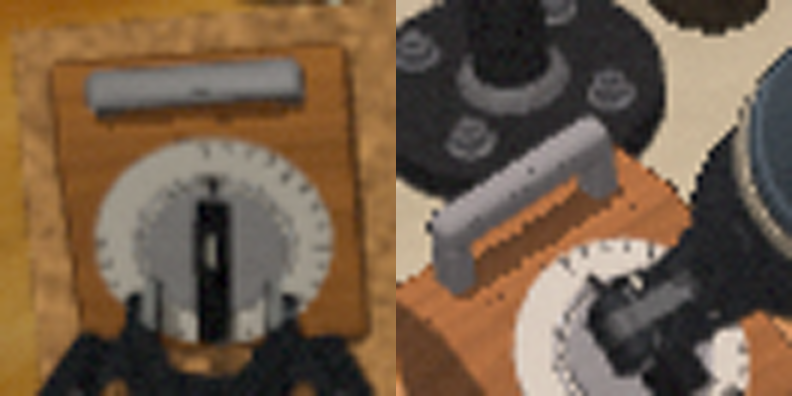

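The fingers straddle the bar symmetrically in the top half: 160 and 270, with the bar at 215. I'll go in and close.

Emit:
carry_out([
  [-0.002,-0.001,0.06,0,-0.0004,0,0.5],
  [-0.002,-0.001,0.113,0,-0.0004,0,0.5],
  [-0.002,-0.001,0.113,0,-0.0004,0,0.5],
  [-0.002,-0.001,0.113,0,-0.0004,0,0],
  [-0.002,-0.001,0.113,0,-0.0004,0,0],
])

```text
time_s: 10.78
eef_pos: [559.6, 223.4, 82.8]
orientation: [0.004, 0.953, 0.025, 0.3]
force: [0.1, 0.2, -0.3]
width: 19.8
```

Emit:
carry_out([
  [0,0,0,0,0,0,0],
  [0,0,0,0,0,0,0],
  [0,0,0,0,0,0.01,0],
  [0,0,0,0,0,0.02,0],
  [0,0,0,0,0,0.03,0],
])

```text
time_s: 11.2
eef_pos: [558.8, 223.6, 83.2]
orientation: [0.095, 0.949, 0.054, 0.296]
force: [-3.7, -0.7, 2.1]
width: 13.0
```

```bash
cat > st.py <<'E'
from h import *
o=arm.get_obs();R0=R.from_quat(o["orientation"]).as_matrix();f,e,r,n=F
y=-R0[:,1];print("grip phi",np.degrees(np.arctan2(-y@e,y@r)).round(2),"off e,r,n",[round((o["eef_pos"]-f)@k,1) for k in(e,r,n)],"axis err deg",np.degrees(np.arccos(-R0[:,2]@n)).round(2),"Ftool",(R0.T@o["force"]).round(1),"T",(R0.T@o["torque"]).round(2),"q",o["q"].round(2))
E
python3 st.py
```

```text
grip phi 15.93 off e,r,n [np.float64(0.3), np.float64(-0.8), np.float64(26.9)] axis err deg 0.09 Ftool [ 1.7 -0.9 -3.9] T [ 0.22  0.98 -0.05] q [-0.31  0.62 -0.48  2.32  2.04  0.66 -1.23]
```

Emit:
carry_out([
  [0,0,0,0,0,0.015,0],
  [0,0,0,0,0,0.03,0],
  [0,0,0,0,0,0.045,0],
  [0,0,0,0,0,0.06,0],
  [0,0,0,0,0,0.075,0],
])

```text
time_s: 11.62
eef_pos: [558.0, 223.7, 83.3]
orientation: [0.315, 0.9, 0.122, 0.275]
force: [-1.4, 0.2, -2.0]
width: 13.0
```

```bash
python3 st.py
```

```text
grip phi 43.15 off e,r,n [np.float64(-0.4), np.float64(-0.8), np.float64(27.5)] axis err deg 0.07 Ftool [ 1.8 -1.4  0.8] T [ 0.76  0.87 -0.02] q [-0.23  0.64 -0.6   2.32  1.99  0.72 -1.64]
```

Emit:
carry_out([
  [0,0,0,0,0,0.016,0],
  [0,0,0,0,0,0.032,0],
  [0,0,0,0,0,0.048,0],
  [0,0,0,0,0,0.064,0],
  [0,0,0,0,0,0.08,0],
])

```text
time_s: 12.03
eef_pos: [557.3, 223.5, 83.3]
orientation: [0.531, 0.792, 0.187, 0.235]
force: [-0.2, 0.7, -2.5]
width: 12.6
```

Emit:
carry_out([
  [0,0,0,0,0,0.016,0],
  [0,0,0,0,0,0.032,0],
  [0,0,0,0,0,0.048,0],
  [0,0,0,0,0,0.064,0],
  [0,0,0,0,0,0.075,0],
])

```text
time_s: 12.45
eef_pos: [556.7, 223.3, 83.2]
orientation: [0.703, 0.645, 0.237, 0.184]
force: [-0.3, -0.9, -2.6]
width: 12.7
```

```bash
python3 st.py
```

```text
grip phi 99.49 off e,r,n [np.float64(-1.5), np.float64(-0.6), np.float64(28.2)] axis err deg 0.11 Ftool [-1.2 -1.6  2. ] T [ 1.09 -0.09 -0.05] q [-0.1   0.7  -0.81  2.32  1.92  0.85 -2.53]
```

Joint 7 is getting near its limit, so I'll let go, back off, turn the hand half a turn and regrip.

Emit:
carry_out([
  [0,0,0,0,0,0,0.5],
  [0,0,0,0,0,0,0.5],
  [0,0,-0.1,0,0,0,0.5],
  [0,0,-0.2,0,0,0,0.5],
  [0,0,-0.26,0,0,0,0.5],
])

```text
time_s: 12.87
eef_pos: [518.5, 220.7, 138.0]
orientation: [0.702, 0.646, 0.237, 0.185]
force: [-0.7, -0.3, 0.6]
width: 42.6
```

Emit:
carry_out([
  [0,0,0,0,0,-0.019,0.5],
  [0,0,0,0,0,-0.038,0.5],
  [0,0,0,0,0,-0.057,0.5],
  [0,0,0,0,0,-0.076,0.5],
  [0,0,0,0,0,-0.095,0.5],
])

```text
time_s: 13.28
eef_pos: [518.6, 220.8, 138.6]
orientation: [0.477, 0.826, 0.171, 0.247]
force: [0.2, 0.3, -0.9]
width: 42.6
```

Emit:
carry_out([
  [0,0,0,0,0,-0.019,0.5],
  [0,0,0,0,0,-0.038,0.5],
  [0,0,0,0,0,-0.057,0.5],
  [0,0,0,0,0,-0.076,0.5],
  [0,0,0,0,0,-0.095,0.5],
])

```text
time_s: 13.7
eef_pos: [518.7, 220.9, 139.2]
orientation: [0.209, 0.93, 0.09, 0.288]
force: [-0.6, 0.5, 0.0]
width: 43.1
```

Emit:
carry_out([
  [0,0,0,0,0,-0.019,0.5],
  [0,0,0,0,0,-0.038,0.5],
  [0,0,0,0,0,-0.057,0.5],
  [0,0,0,0,0,-0.076,0.5],
  [0,0,0,0,0,-0.095,0.5],
])

```text
time_s: 14.12
eef_pos: [518.7, 221.0, 139.8]
orientation: [-0.078, 0.95, 0.0, 0.302]
force: [0.4, 0.4, 0.7]
width: 43.0
```

Emit:
carry_out([
  [0,0,0,0,0,-0.019,0.5],
  [0,0,0,0,0,-0.038,0.5],
  [0,0,0,0,0,-0.057,0.5],
  [0,0,0,0,0,-0.076,0.5],
  [0,0,0,0,0,-0.095,0.5],
])

```text
time_s: 14.53
eef_pos: [518.7, 221.2, 140.4]
orientation: [-0.358, 0.884, -0.09, 0.289]
force: [-0.9, 0.1, 0.2]
width: 42.6
```

```bash
python3 st.py; python3 -c "
from h import *
go(*grip(99.5-180,90))"
```

```text
grip phi -39.53 off e,r,n [np.float64(0.1), np.float64(-1.5), np.float64(96.8)] axis err deg 0.23 Ftool [ 0.4  0.5 -0.7] T [-0.42  0.48  0.01] q [-0.36  0.46 -0.46  2.37  1.87  0.58 -0.15]
t 14.53 pos [518.7 221.2 140.4] move [0.0042, -0.0041, 0.0271] [-0.0002, 0.0006, -0.1138] rows 5.7 F [-0.9  0.1  0.2] w 42.6
```

Emit:
carry_out([
  [0,0,0,0,0,-0.019,0.5],
  [0,0,0,0,0,-0.038,0.5],
  [0,0,0,0,0,-0.057,0.5],
  [0,0,0,0,0,-0.076,0.5],
  [0,0,0,0,0,-0.095,0.5],
])

```text
time_s: 14.95
eef_pos: [518.7, 221.4, 141.0]
orientation: [-0.605, 0.737, -0.172, 0.249]
force: [0.6, 0.5, -0.5]
width: 42.5
```

```bash
python3 -c "
from h import *
go(*grip(99.5-180,24))
t=img('top');s=img('scene')
cv2.imwrite('pics/t10.png',t['color'][...,::-1]);cv2.imwrite('pics/s10.png',s['color'][...,::-1])"
```

```text
t 14.95 pos [518.7 221.4 141. ] move [0.0083, 0.001, 0.2931] [-0.0005, 0.0006, -0.0174] rows 1.8 F [ 0.6  0.5 -0.5] w 42.5
```

Emit:
carry_out([
  [0.008,0.001,0.04,0,0.0006,-0.0174,0.5],
  [0.008,0.001,0.12,0,0.0006,-0.0174,0.5],
  [0.008,0.001,0.2,0,0.0006,-0.0174,0.5],
  [0.008,0.001,0.27,0,0.0006,-0.0174,0.5],
  [0.008,0.001,0.285,0,0.0006,-0.0174,0.5],
])

```text
time_s: 15.47
eef_pos: [560.1, 222.8, 80.6]
orientation: [-0.641, 0.705, -0.185, 0.238]
force: [-0.3, -0.1, 0.4]
width: 42.8
```

Emit:
carry_out([
  [0,0,0,0,0,0,0],
  [0,0,0,0,0,0,0],
  [0,0,0,0,0,0,0],
  [0,0,0,0,0,0,0],
  [0,0,0,0,0,0,0],
])

```text
time_s: 15.88
eef_pos: [559.2, 222.7, 80.9]
orientation: [-0.642, 0.705, -0.185, 0.238]
force: [-0.8, -0.4, -3.6]
width: 12.8
```

```bash
python3 st.py
```

```text
grip phi -80.09 off e,r,n [np.float64(-0.8), np.float64(0.2), np.float64(24.9)] axis err deg 0.1 Ftool [0.8 2.7 2.5] T [-1.48  0.31  0.03] q [-0.39  0.61 -0.36  2.33  2.1   0.61  0.37]
```

Emit:
carry_out([
  [0,0,0,0,0,0.016,0],
  [0,0,0,0,0,0.032,0],
  [0,0,0,0,0,0.048,0],
  [0,0,0,0,0,0.064,0],
  [0,0,0,0,0,0.08,0],
])

```text
time_s: 16.3
eef_pos: [558.5, 223.1, 81.1]
orientation: [-0.444, 0.844, -0.119, 0.277]
force: [-1.8, 0.3, -4.6]
width: 13.2
```

Emit:
carry_out([
  [0,0,0,0,0,0.016,0],
  [0,0,0,0,0,0.032,0],
  [0,0,0,0,0,0.048,0],
  [0,0,0,0,0,0.064,0],
  [0,0,0,0,0,0.08,0],
])

```text
time_s: 16.72
eef_pos: [558.0, 223.2, 81.2]
orientation: [-0.218, 0.928, -0.046, 0.297]
force: [0.3, 0.8, -4.5]
width: 13.2
```

Emit:
carry_out([
  [0,0,0,0,0,0.016,0],
  [0,0,0,0,0,0.032,0],
  [0,0,0,0,0,0.048,0],
  [0,0,0,0,0,0.06,0],
  [0,0,0,0,0,0.06,0],
])

```text
time_s: 17.13
eef_pos: [557.5, 223.0, 81.1]
orientation: [-0.039, 0.953, 0.011, 0.3]
force: [-0.9, -0.1, -6.1]
width: 13.2
```

```bash
python3 st.py
```

```text
grip phi -0.17 off e,r,n [np.float64(-2.1), np.float64(-0.2), np.float64(26.0)] axis err deg 0.04 Ftool [ 4.2 -0.   4.5] T [0.17 1.71 0.02] q [-0.16  0.67 -0.7   2.32  1.96  0.79 -0.84]
```

Emit:
carry_out([
  [0,0,0,0,0,0.004,0],
  [0,0,0,0,0,0.009,0],
  [0,0,0,0,0,0.009,0],
  [0,0,0,0,0,0.009,0],
  [0,0,0,0,0,0.009,0],
])

```text
time_s: 17.55
eef_pos: [557.2, 222.7, 81.0]
orientation: [-0.013, 0.954, 0.019, 0.3]
force: [-0.5, -0.0, -6.0]
width: 12.9
```

```bash
python3 st.py
```

```text
grip phi 2.94 off e,r,n [np.float64(-2.4), np.float64(0.0), np.float64(26.1)] axis err deg 0.06 Ftool [ 3.8 -0.2  4.7] T [ 0.19  1.71 -0.06] q [-0.16  0.68 -0.71  2.32  1.96  0.8  -0.89]
```

Emit:
carry_out([
  [0,0,0,0,0,0,0.5],
  [0,0,0,0,0,0,0.5],
  [0,0,-0.1,0,0,0,0.5],
  [0,0,-0.22,0,0,0,0.5],
  [0,0,-0.36,0,0,0,0.5],
])

```text
time_s: 17.97
eef_pos: [505.6, 218.7, 154.9]
orientation: [-0.013, 0.954, 0.019, 0.299]
force: [-0.1, -0.3, 0.6]
width: 42.7
```

```bash
python3 st.py; python3 -c "
from h import *
o=arm.get_obs();R0=R.from_quat(o['orientation']).as_matrix()
go(o['eef_pos']+[0,-240,90],R0)"
```

```text
grip phi 2.95 off e,r,n [np.float64(-2.3), np.float64(-0.0), np.float64(116.3)] axis err deg 0.11 Ftool [-0.2 -0.3 -0.6] T [0.07 0.6  0.04] q [-0.18  0.46 -0.74  2.37  1.73  0.69 -0.77]
t 17.97 pos [505.6 218.7 154.9] move [-0.1932, -0.9486, -0.3378] [0.0, 0.0, 0.0] rows 6.2 F [-0.1 -0.3  0.6] w 42.7
```

Emit:
carry_out([
  [-0.1,-0.05,-0.15,0,0,0,0.5],
  [-0.19,-0.25,-0.3,0,0,0,0.5],
  [-0.19,-0.42,-0.34,0,0,0,0.5],
  [-0.19,-0.6,-0.34,0,0,0,0.5],
  [-0.19,-0.78,-0.34,0,0,0,0.5],
])

```text
time_s: 18.38
eef_pos: [503.0, 54.2, 248.0]
orientation: [-0.014, 0.953, 0.019, 0.302]
force: [1.2, -0.4, -0.7]
width: 42.5
```

Emit:
carry_out([
  [0,-0.1,-0.03,0,0,0,0.5],
  [0,-0.2,-0.06,0,0,0,0.5],
  [0,-0.3,-0.1,0,0,0,0.5],
  [0,-0.3,-0.1,0,0,0,0.5],
  [0,-0.3,-0.1,0,0,0,0.5],
])

```text
time_s: 18.8
eef_pos: [493.6, -11.9, 262.3]
orientation: [-0.014, 0.953, 0.018, 0.301]
force: [0.6, -0.9, -0.9]
width: 42.5
```

```bash
python3 - <<'E'
from h import *
o=arm.get_obs();print(o["time_s"],o["eef_pos"])
t=img("top");s=img("scene")
for k in range(3): s["color"]=s["color"]
cv2.imwrite("pics/t11.png",t["color"][...,::-1]);cv2.imwrite("pics/s11.png",s["color"][...,::-1])
cv2.imwrite("pics/c11.png",np.hstack([crop(t,256,213,48,48,8.3),crop(s,240,235,48,48,8.3)]))
# numeric checks: timer and bystander displacement vs earlier frames
a=cv2.imread("pics/s7.png").astype(int);b=cv2.imread("pics/s11.png").astype(int)
for n,(x0,y0,x1,y1) in dict(handle=(228,218,265,252),jar=(308,188,345,238),mug=(172,305,225,375),bottle=(160,230,205,312)).items(): print(n,np.abs(a-b)[y0:y1,x0:x1].mean().round(2))
E
```

```text
18.8 [493.60758137 -11.92919613 262.29639764]
handle 18.33
jar 2.57
mug 2.72
bottle 2.61
```

View pics/c11.png

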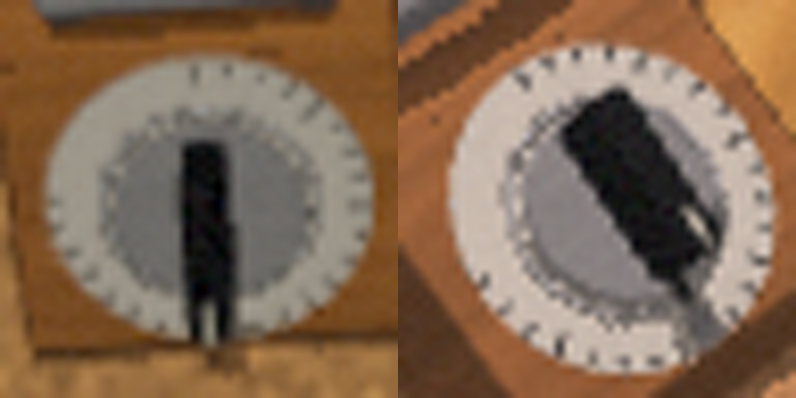

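The nub and the pointer's black finger line up in the scene half, at (705,325) and (683,283). The whole timer slid about 4 mm towards the robot during the turning. I'll quantify both numerically from the saved frames.

```bash
cat > m.py <<'E'
from h import *
import sys
t=img("top");s=img("scene")
def disc(im,d,box,thr=135):
    x0,y0,x1,y1=box;S=6
    c=cv2.resize(im[y0:y1,x0:x1],None,fx=S,fy=S,interpolation=cv2.INTER_CUBIC).astype(int)
    m=((c.max(2)-c.min(2)<45)&(c.max(2)>thr)).astype(np.uint8)
    m=cv2.morphologyEx(m,cv2.MORPH_CLOSE,np.ones((13,13)))
    cs,_=cv2.findContours(m,cv2.RETR_EXTERNAL,2);k=cv2.convexHull(max(cs,key=cv2.contourArea))
    el=cv2.fitEllipse(k)
    # steel nub: grey midtones in outer annulus
    yy,xx=np.mgrid[:c.shape[0],:c.shape[1]]
    a=np.radians(el[2]);dx,dy=xx-el[0][0],yy-el[0][1]
    rho=np.hypot((dx*np.cos(a)+dy*np.sin(a))/el[1][0]*2,(-dx*np.sin(a)+dy*np.cos(a))/el[1][1]*2)
    g=((c.max(2)-c.min(2)<35)&(c.max(2)>75)&(c.max(2)<160)&(rho>.74)&(rho<1.02)).astype(np.uint8)
    g=cv2.morphologyEx(g,cv2.MORPH_OPEN,np.ones((9,9)))
    n,_,st,ce=cv2.connectedComponentsWithStats(g);i=1+np.argmax(st[1:,4]) if n>1 else 0
    f=lambda p:(x0+(p[0]+.5)/S-.5,y0+(p[1]+.5)/S-.5)
    return f(el[0]),[round(v/S,1) for v in el[1]],f(ce[i]),st[i,4]/S/S
for k in("7","11"):
  for n,d,box in(("t",t,(256,213,304,261)),("s",s,(240,235,288,283))):
    im=cv2.imread(f"pics/{n}{k}.png");c,ax,nb,ar=disc(im,d,box,110 if n=="t" else 135)
    pc=onface(d,*c,F,0);print(n,k,"disc",np.round(c,2),ax,"face",pc[0].round(1),"nub px",np.round(nb,1),"area",round(ar,1))
    if n=="s":
      for h in(5,7):
        q=onface(d,*nb,F,h)[0]-pc[0];print("  nub",q.round(1),"phi",round(np.degrees(np.arctan2(q[1],q[0]))%360,1))
      if k=="11":
        for h in(3,6,9):
          q=onface(d,240+(683-398)/8.3-.5,235+283/8.3-.5,F,h)[0]-pc[0];print("  finger",q.round(1),"phi",round(np.degrees(np.arctan2(q[1],q[0]))%360,1))
# timer yaw/position now from handle
for k in("7","11"):
    c=cv2.imread(f"pics/t{k}.png").astype(float);mx=c.max(2);mn=c.min(2);g=((mx-mn<30)&(mx>60)).astype(np.uint8)
    z=np.zeros_like(g);z[201:218,252:302]=1;g*=z
    cs,_=cv2.findContours(g,cv2.RETR_EXTERNAL,2);kk=max(cs,key=cv2.contourArea)
    print("handle",k,cv2.minAreaRect(np.float32([ray(t,*p[0],127)[:2] for p in kk])))
E
python3 m.py
```

```text
t 7 disc [280.15 234.74] [34.3, 39.4] face [ 1.9 -1.3] nub px [290.2 247.3] area 16.7
s 7 disc [263.65 259.1 ] [37.3, 40.9] face [-1.5 -0.8] nub px [274.  273.6] area 32.0
  nub [-43.3  -3.1] phi 184.1
  nub [-43.3  -4. ] phi 185.3
t 11 disc [280.7  236.47] [34.2, 39.5] face [-3.3 -0.4] nub px [281.1 234.6] area 371.1
s 11 disc [265.21 259.76] [37.4, 40.8] face [-5.1  1.5] nub px [275.6 274.2] area 31.2
  nub [-43.3  -2.7] phi 183.6
  nub [-43.3  -3.7] phi 184.8
  finger [-29.8   3.2] phi 173.9
  finger [-29.8   1.8] phi 176.6
  finger [-29.9   0.3] phi 179.3
handle 7 ((633.1632080078125, 230.11398315429688), (15.888861656188965, 84.9314956665039), 4.5783891677856445)
handle 11 ((628.9639282226562, 227.74574279785156), (16.96889877319336, 85.04154205322266), 4.445595741271973)
```

```bash
cat > p.py <<'E'
from h import *
t=img("top");s=img("scene")
cen={"t7":(1.9,-1.3),"s7":(-1.5,-.8),"t11":(-3.3,-.4),"s11":(-5.1,1.5)}
f,e,r,n=F
def prof(k,h,rad,lo,hi):
    d=t if k[0]=="t" else s;im=cv2.cvtColor(cv2.imread(f"pics/{k}.png"),6).astype(np.float32)
    A=np.arange(lo,hi+.1,2);c=cen[k]
    P=np.float32([[proj(d,f+(c[0]+R_*np.cos(a))*e+(c[1]+R_*np.sin(a))*r+h*n) for a in np.radians(A)] for R_ in rad])
    return A,cv2.remap(im,P[...,0],P[...,1],cv2.INTER_CUBIC).mean(0)
for k,lo,hi in(("s7",-25,35),("t7",-25,35),("s11",155,215),("t11",155,215)):
  for h,rad in((5,(31,33)),(8,(31,33)),(6,(38,41,44,46))):
    A,p=prof(k,h,rad,lo,hi);print(k,"h",h,"r",rad,"min at",A[p.argmin()],p.astype(int).tolist())
A,p=prof("s7",6,(38,41,44,46),155,215);print("s7 nub",A[p.argmin()],p.astype(int).tolist())
E
python3 p.py
```

```text
s7 h 5 r (31, 33) min at 9.0 [129, 143, 146, 138, 139, 140, 130, 122, 120, 117, 117, 120, 117, 107, 91, 67, 43, 35, 54, 89, 119, 127, 114, 93, 75, 62, 56, 47, 43, 61, 103]
s7 h 8 r (31, 33) min at 5.0 [144, 142, 135, 137, 137, 126, 120, 120, 117, 118, 121, 116, 104, 87, 60, 37, 37, 70, 111, 141, 143, 129, 112, 98, 89, 87, 78, 75, 87, 112, 130]
s7 h 6 r (38, 41, 44, 46) min at -1.0 [185, 186, 186, 185, 186, 187, 187, 186, 185, 187, 183, 154, 145, 171, 187, 184, 177, 160, 157, 180, 190, 185, 177, 170, 171, 179, 187, 191, 184, 164, 167]
t7 h 5 r (31, 33) min at 5.0 [127, 126, 116, 110, 112, 117, 120, 121, 118, 111, 103, 93, 86, 71, 52, 44, 57, 79, 96, 104, 116, 123, 131, 135, 135, 130, 126, 123, 121, 123, 129]
t7 h 8 r (31, 33) min at 5.0 [110, 119, 119, 112, 105, 105, 110, 115, 118, 116, 111, 102, 96, 79, 51, 34, 46, 72, 95, 108, 121, 127, 131, 132, 129, 126, 122, 119, 120, 125, 127]
t7 h 6 r (38, 41, 44, 46) min at 1.0 [154, 153, 153, 153, 154, 156, 156, 155, 154, 153, 152, 152, 149, 140, 141, 151, 154, 154, 152, 150, 151, 154, 154, 152, 150, 151, 155, 155, 153, 149, 149]
s11 h 5 r (3
[... 503 characters left out ...]
92, 182, 170]
t11 h 5 r (31, 33) min at 191.0 [98, 97, 102, 107, 110, 106, 93, 76, 56, 42, 28, 19, 17, 20, 27, 25, 16, 8, 2, 9, 25, 47, 77, 100, 114, 112, 106, 104, 104, 105, 107]
t11 h 8 r (31, 33) min at 191.0 [106, 108, 114, 118, 122, 119, 107, 91, 66, 47, 26, 15, 15, 29, 49, 52, 41, 27, 12, 14, 32, 58, 89, 113, 128, 126, 120, 118, 118, 120, 122]
t11 h 6 r (38, 41, 44, 46) min at 179.0 [133, 139, 144, 146, 140, 130, 126, 121, 108, 87, 62, 38, 15, 27, 93, 125, 92, 45, 20, 58, 103, 122, 140, 142, 131, 129, 141, 147, 148, 145, 134]
s7 nub 179.0 [174, 167, 172, 181, 185, 185, 174, 169, 178, 164, 117, 88, 82, 83, 85, 85, 98, 111, 106, 108, 145, 179, 179, 174, 168, 168, 185, 188, 183, 182, 179]
```

The pointer reads 183° by the grip and about 182° by image, and the marker about 183°. The timer is at yaw 4.45° (mat 4.6°) and about 4 mm from the mat's centre. The bystanders' image patches differ only at noise level, and the arm is clear, so I'll hand in.

```bash
python3 -c "
from h import *
print(arm.job_done(),arm.get_obs()['force'].round(1))"
```

```text
the job is handed in; nothing more can be done
the job is handed in; nothing more can be done
```

The timer is on the mat with its dial facing the robot, the dial is set to the marker, and the job was handed in at about 19 s. I lifted it by its handle, carried it over the jar, turned it round, set it down and let go. Then I turned the dial clockwise by its bar in two grips, about 178° in all, let go and moved the arm clear.

**Last checks:**
- **Squareness:** the timer is turned 4.45° and the mat about 4.6°, so they agree to within the measuring error.
- **Position:** the timer ended about 4 mm from the mat's centre, towards the robot. It started about 3 mm off in another direction, then slid about 5 mm while the dial was turned. I left it there so as not to move the timer again after setting the dial.
- **Dial:** the pointer is at 183° from the grip angle. The scene image gave 181–182°, a small disagreement. The marker is at about 183°, but estimates ran from 182° to 185°. The likely error is under 2°.
- **Bystanders:** the jar, mug and bottle showed no change beyond image noise between the frames before and after the dial was turned. I did not compare them with the very first frames.
- **Forces:** the forces I read stayed below about 10 N, and the fingers never reached the marker.

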